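# Stack slide boxes with a separator, then hold the sagging store gate ajar

## Robot

A 7-joint arm with a two-finger parallel gripper is mounted at the origin on a cart in front of the work surface, level with it; the furniture and walls round the work are solid. World frame = base frame: x ahead of the robot, y to its left, z up, the work surface at z = 0. Lengths are in m, angles in rad, forces in N, time in s.
With the tool pointing down it reaches from about 0.4 to 0.9 m from the base axis. Payload 5.5 kg.
Tool frame: the origin (TCP) lies on the centre line of the jaws, within the pads' length; the fingertips stand env.tip_extent ahead of it and the grasp point (between the pads) lies 3 mm ahead of it (env.tip_extent is the distance from the TCP to the fingertips, in m); z points along the fingers, y is the direction in which the jaws open and shut (so a half turn about z gives the same grasp; the last joint's range is limited). The gripper opens to 92 mm and grips with 3 to 60 N. Pads are 19 mm wide; open, the fingers measure 130 mm over their backs; the gripper's body (75 mm by 190 mm) begins 47 mm behind the grasp point.
Start: joints at [1.544, 0.501, -0.427, 1.55, 0.221, 1.138, -0.21], TCP at [0.186, -0.623, 0.249] pointing down, gripper open.
Joint ranges: [-2.88, 2.88], [-0.31, 2.03], [-1.54, 1.56], [0.2, 2.42], [-1.41, 4.55], [0.19, 2.02], [-2.57, 2.57]. Speed limits (rad/s): [2.57, 2.57, 3.14, 3.14, 3.14, 3.14, 3.14].

## Interface

Orientations are given as a rotation vector (axis times angle).
In Python, from station import env, imaging, job, spotter gives the robot as it stands. The module is installed in compiled form; this text tells all that it offers.
- The arm moves only by the tool apply_moves, never from a script. Its arguments are lists of equal length, an entry for each row: "translation": the shift along the tool's x, y, z in cm, a list of three; "angular": the turn, a rotation vector about the tool's x, y, z in degrees, a list of three; "jaw": the opening, from 0 (shut) to 1 (fully open). In form: {"translation": [[tx, ty, tz], ...], "angular": [[wx, wy, wz], ...], "jaw": [jaw, ...]}. A call has 1 to 20 rows; each row is the pose to reach, as a shift and turn from the pose measured when the call began, along the tool's axes at that moment; what a row does not reach only later rows make up. A row lasts 1/12 s, in which the tool goes at most 41.7 mm and 7.16 degrees, less where a joint would pass 70% of its speed; a pose out of reach is approached as far as the arm can. A call with a gripper value outside its range is refused whole. The fingers move at their own pace and stop on an object; "grip_force" is the grip in N (left out, the last holds). Time passes only in rows, so rows that repeat a pose let the fingers close. It gives the time, the measured TCP pose, the force and the opening at its end, in the units of the state.
- env.observe(): the state, without advancing time (a new reading comes with each control period).
- imaging.capture(name): name is "scene" or "top" or "wrist"; returns the picture (420x560x3 uint8, red, green, blue); there is no depth.
- imaging.calibration(name): a dict with "vertical_fov" (degrees; the focal length in pixels is half the picture's height over the tangent of half this angle, whatever the lens; pixels are square), "cx", "cy" (the principal point, pixels), "cam_to_world" (4x4, takes a point from camera to world coordinates). Camera axes: x right, y down, z forward; pixel columns grow to the right and rows downward; lengths in m; the calibration is good to about 2 mm. A picture is of the moment at which its call begins: read the wrist's pose just before it. calibration takes no time and is no camera call; for the wrist camera it gives the pose at the moment of the call.
- job.job_done(): hands the job in, once; it reports no verdict.
Trained networks look in the newest picture that a camera, given by its name, has taken for a name from the list of things; names that differ only in an ending like _2 or _b are one class to them, and where a whole thing is asked for, a point or a joint stands for the part that bears it (a point fixed in the world has none). Each returns a list of dicts, best first, with "conf" (0 to 1); they miss things now and then, are a little off and sometimes report something else, mostly with a low value. They report only what shows in the picture. A call takes as long as a camera call.
- spotter.look_for(camera, thing): "xyz" ([x, y, z] in m, in the coordinates of the camera as it stood for that picture, good to about 4 mm: the middle of the surface that is visible of it).
The state is a dict: "time_s": time; "q": joint angles; "joint_vel": joint speeds; "tau": joint torques, N m; "tool_pos": TCP position; "tool_rot": TCP orientation; "force": force on the tool from outside, world axes, zero at the start; "moment": the same for the moment, N m; "grip_width": finger opening in m.
Only numpy, scipy, OpenCV 4.12 (cv2) and the standard library are available. Lean on these libraries where they do the work, as an engineer would, in place of code of your own. Each camera call takes 0.05 s, during which the arm holds its last target. There are 200 camera calls.

## Task

Get a load ready for the fenced slide store: lay the thin separator sheet squarely on the slide box that stands on the loading board, let go of it, and stack the other loose slide box squarely on the sheet. Then take the upright handle of the sagging barrel bolt on the store's gate, lift the bolt's hooked nose over the keeper's bent-up lip as you draw it back out of the keeper, pull the gate ajar towards the robot by roughly 20 to 25 degrees, and finish still gripping the handle and holding the gate there against its closing spring so that a colleague can slide the load in. Leave the small round tin and the black-capped can where they are.

Things in the scene. Friction and masses are not known exactly. Their poses are not given: they have to be found in the camera images.
- box_low: first slide box: green closed box, 38 x 84 x 22 mm, loose, 0.12 kg (may vary), standing lengthwise on the loading board. Origin under its middle (at its underside; the box spans -18 to +20 mm along x), its y axis runs along the 84 mm length, z up.
- board: loading board: flat grey plate 62 x 130 x 5 mm fixed to the table, ahead of the robot and right of the store's gate; box_low stands on it. Origin under its middle at table height, y along its length.
- separator: separator sheet: flat stiff grey plate 44 x 90 x 6 mm with two small dark dots on top, loose, about 0.04 kg, lying flat on the table, either right of the board or in front of the left part of the store (it and box_top change places). Origin at the middle of its underside, y along its 90 mm length, z up. To be grasped across its 44 mm width.
- box_top: second slide box, the same as box_low (38 x 84 x 22 mm, 0.12 kg, origin under its middle, spans -18 to +20 mm along its x, y along the length), lying on the table in the place the separator does not have.
- store: fenced slide store: aluminium fence bay, fixed; 0.33 m wide, 0.14 m deep behind its front, 0.10 m high, bolt and keeper on top to 0.148 m. Origin at table height on the gate's line, about midway between the posts; x points into the store (away from the robot), y along the closed gate to its hinge (left), z up. Its front posts stand at y = +148 and -155 mm.
- gate_hinge (a point): vertical hinge axis of the gate, at store (0, +134, 0) mm, table height.
- keeper_lip (a point): middle of the top edge of the keeper's bent-up lip, at store (0, -138, 112) mm. The keeper is an open-topped steel trough on the right post: side walls to 146 mm height, 19 mm apart, and this lip across its mouth. The sagging bolt's hook hangs 10 mm below this edge: raise the bolt over 10 mm to draw it, and draw it 26 mm to free the gate.
- bolt_handle: upright round steel handle on the bolt: post of 16 mm diameter, with a 22 mm flat cap at the top. Origin on the bolt's axis (118 mm above the table when the bolt sags), the post stands from 4 to 64 mm above it and the cap from 62 to 68 mm. With bolt and gate shut it stands at store (0, -20) mm, 154 mm from the hinge. Guide staples 50 mm or more from it along the gate reach 148 mm height.
- handle_grip (a point): point on the handle's axis to grip, 50 mm above the bolt's axis (168 mm above the table when the bolt sags).
- gate (a joint): gate hinge angle, rad: 0 shut, grows as the free (right) end swings towards the robot, to 1.2. A spring closes it: 0.24 N m when shut plus 0.4 N m per rad (about 2.6 N at the handle when ajar). The gate is 0.26 m long, 20 to 103 mm above the table.
- bolt (a joint): sliding of the bolt along the gate towards its hinge, m: 0 fully home in the keeper, 0.045 fully drawn; light friction, stays where it is left.
- bolt_lift (a joint): lift of the bolt in its worn guides, m: 0 sagging, 0.020 fully up; it falls by its weight (about 0.2 kg).
- o_ring_tin: bystander: small round white tin, 50 mm across, 19 mm high, near the front edge of the table. Origin under its middle. Leave alone.
- objective_can: bystander: white can with a black cap, 47 mm across, 62 mm high, at the front, to the right. Origin under its middle. Leave alone.

How it is judged:
By the outcome, as a careful person would: the job done as asked, in the order asked, and still so for the second after the job is handed in, while the arm keeps its last pose, push and grip.
It also fails if it takes over 72 s, if anything falls off the work surface, if the arm or the gripper's body presses on something with over 40 N, if the wrist force passes 120 N, or if a joint passes its speed limit or range.

## Working session

There is one attempt and no reset: what is moved stays moved. The work goes in short steps, Python scripts to look and compute and a tool call to move; the robot and the scene stay as the last step left them, time stands still between calls to the robot, and variables do not carry over. Pictures are saved under pics/ and viewed, about 8 in all and at most 12, crops included, and the job is handed in when it is done.

Besides the shell and the picture viewer there is one more tool, called after "Call:" as a command line: name --argument value ..., lists and objects as JSON in quotes. apply_moves: Moves the arm, as the interface text tells. Its arguments: {"type":"object","properties":{"translation":{"type":"array","items":{"type":"array","items":{"type":"number"}}},"angular":{"type":"array","items":{"type":"array","items":{"type":"number"}}},"jaw":{"type":"array","items":{"type":"number"}},"grip_force":{"type":"number"}},"required":["translation","angular","jaw"]}

```bash
mkdir -p pics; cat > h.py <<'E'
import numpy as np, cv2
from station import env, imaging, job, spotter
from scipy.spatial.transform import Rotation as R
def snap(cam,fn=None):
    c=imaging.calibration(cam); im=imaging.capture(cam)
    if fn: cv2.imwrite('pics/'+fn,im[:,:,::-1])
    return im,c
def K(c): f=210/np.tan(np.radians(c['vertical_fov'])/2); return f,c['cx'],c['cy']
def pix2plane(c,u,v,z):
    f,cx,cy=K(c);M=np.array(c['cam_to_world']);d=M[:3,:3]@np.array([(u-cx)/f,(v-cy)/f,1]);o=M[:3,3]
    return o+d*(z-o[2])/d[2]
def proj(c,p):
    f,cx,cy=K(c);M=np.array(c['cam_to_world']);q=M[:3,:3].T@(np.array(p)-M[:3,3]);return np.array([cx+f*q[0]/q[2],cy+f*q[1]/q[2]])
def find(cam,c,t,n=2):
    M=np.array(c['cam_to_world'])
    return [(round(d['conf'],2),(M[:3,:3]@np.array(d['xyz'])+M[:3,3]).round(4).tolist()) for d in spotter.look_for(cam,t)[:n]]
def st():
    s=env.observe();print('t',s['time_s'],'pos',np.round(s['tool_pos'],4),'rot',np.round(s['tool_rot'],3),'F',np.round(s['force'],1),'w',s['grip_width']);return s
def rel(target,yaw=None):
    "shift in tool cm for a world target TCP; turn so that tool y axis points along world yaw, z down"
    s=env.observe();r=R.from_rotvec(s['tool_rot']);t=r.inv().apply(np.array(target)-s['tool_pos'])*100
    w=None
    if yaw is not None:
        best=None
        for k in (0,np.pi):
            a=yaw+k;y=np.array([np.cos(a),np.sin(a),0]);z=np.array([0,0,-1.]);x=np.cross(y,z)
            v=(r.inv()*R.from_matrix(np.c_[x,y,z])).as_rotvec(degrees=True)
            if best is None or np.linalg.norm(v)<np.linalg.norm(best): best=v
        w=best.round(2)
    return t.round(2),w
E
python3 - <<'E'
from h import *
st();print(env.tip_extent)
for cam in('top','scene'):
    im,c=snap(cam,cam+'1.png')
    print(cam,np.round(c['cam_to_world'],3).tolist(),c['vertical_fov'])
    for t in['box_low','board','separator','box_top','store','bolt_handle','o_ring_tin','objective_can','keeper_lip','gate_hinge']:
        print(t,find(cam,c,t))
E
```

```text
t 0.0 pos [ 0.1855 -0.6223  0.2477] rot [-3.107 -0.453  0.   ] F [-0.4  0.   0.8] w 0.0920729922507753
0.022
top [[-0.006, -0.995, 0.103, 0.426], [-1.0, 0.003, -0.026, -0.029], [0.026, -0.103, -0.994, 1.107], [0.0, 0.0, 0.0, 1.0]] 57.1116699686248
box_low [(0.83, [0.4553, -0.128, 0.0252])]
board [(0.86, [0.4484, -0.1216, 0.0038])]
separator [(0.6, [0.4225, 0.301, 0.0097])]
box_top [(0.7, [0.452, -0.2845, 0.0232])]
store []
bolt_handle [(0.51, [0.5544, 0.1396, 0.1864])]
o_ring_tin [(0.47, [0.3623, 0.0508, 0.0163])]
objective_can [(0.77, [0.4102, -0.438, 0.0583])]
keeper_lip [(0.65, [0.628, 0.1473, 0.0152])]
gate_hinge [(0.58, [0.6254, 0.1487, 0.0213])]
scene [[-0.528, -0.495, 0.69, -0.582], [-0.849, 0.315, -0.423, 0.653], [-0.007, -0.81, -0.587, 1.041], [0.0, 0.0, 0.0, 1.0]] 42.58476078368764
box_low [(0.9, [0.4491, -0.1243, 0.0288])]
board [(0.74, [0.4163, -0.1123, 0.0065])]
separator [(0.78, [0.4254, 0.3016, 0.0089])]
box_top [(0.55, [0.5527, 0.1453, 0.1655]), (0.48, [0.4448, -0.2795, 0.0188])]
store [(0.64, [0.5822, 0.1442, 0.0599])]
bolt_handle [(0.69, [0.5549, 0.1396, 0.163]), (0.68, [0.4485, -0.1266, 0.0266])]
o_ring_tin [(0.5, [0.3569, 0.0554, 0.0186])]
objective_can []
keeper_lip [(0.76, [0.5783, 0.1415, 0.0661])]
gate_hinge [(0.88, [0.581, 0.1428, 0.0656])]
```

View pics/top1.png

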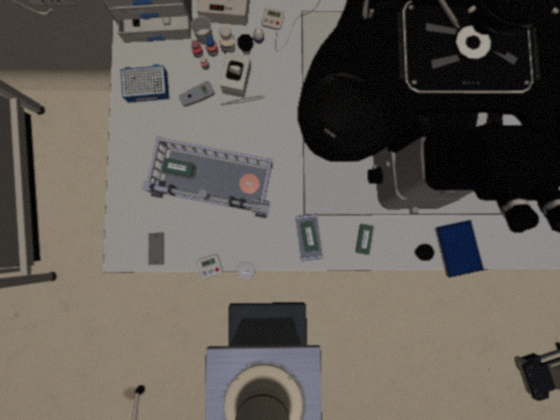

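View pics/scene1.png

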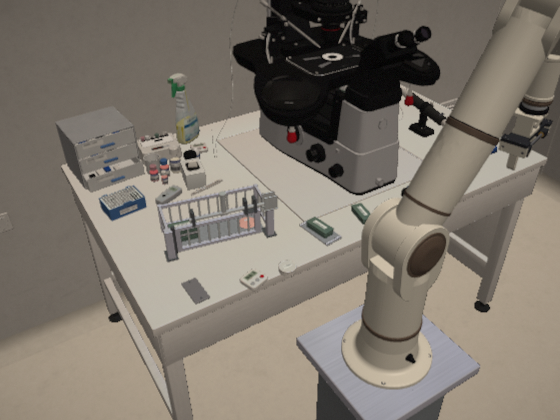

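```bash
python3 - <<'E'
from h import *
c=imaging.calibration('wrist');s=env.observe()
M=np.array(c['cam_to_world']);r=R.from_rotvec(s['tool_rot'])
print('cam in tool',r.inv().apply(M[:3,3]-s['tool_pos']).round(3),'\n',(r.inv().as_matrix()@M[:3,:3]).round(2),c['vertical_fov'])
print(rel([.38,-.40,.36],np.pi/2),rel([.38,-.20,.36],np.pi/2))
im,c=snap('top')
for n,uv,h,hw in(('sep',(156,248),.006,18),('bt',(365,238),.022,20)):
    u,v=uv;cr=im[v-hw-4:v+hw+4,u-hw:u+hw].astype(float)
    bg=np.median(cr[:3].reshape(-1,3),0);m=(np.abs(cr-bg).sum(2)>60).astype(np.uint8)
    k,l,stt,ce=cv2.connectedComponentsWithStats(m);i=1+np.argmax(stt[1:,4])
    pts=np.argwhere(l==i)[:,::-1]+[u-hw,v-hw-4]
    w=np.array([pix2plane(c,*p,h)[:2] for p in pts]);print(n,len(pts),cv2.minAreaRect((w*1000).astype(np.float32)))
for n,uv,z in(('hinge end',(150,188),.1),('keeper',(264,209),.14)):print(n,pix2plane(c,*uv,z))
E
```

```text
cam in tool [ 0.079 -0.001 -0.136] 
 [[ 0.   -0.96 -0.29]
 [ 1.    0.    0.  ]
 [-0.   -0.29  0.96]] 65.07196184914044
(array([ 24.98, -15.81, -11.13]), array([ 0.  , -0.  , 16.61])) (array([ 30.7 , -34.97, -11.13]), array([ 0.  , -0.  , 16.61]))
sep 549 ((426.2531433105469, 302.2016906738281), (90.3893051147461, 44.84117126464844), 1.4953731298446655)
bt 1317 ((451.56573486328125, -285.7427062988281), (111.30155944824219, 131.2779998779297), 88.73883819580078)
hinge end [0.5825297  0.29381759 0.1       ]
keeper [ 0.5224465  -0.00506042  0.14      ]
```

Call:
apply_moves --translation '[[6.0,-3.0,-3.0],[10.0,-6.0,-6.0],[14.0,-9.0,-9.0],[18.0,-12.0,-11.0],[22.0,-14.0,-11.1],[25.0,-16.0,-11.1],[26.0,-20.0,-11.1],[27.0,-24.0,-11.1],[28.5,-28.0,-11.1],[29.6,-32.0,-11.1],[30.7,-35.0,-11.1],[30.7,-35.0,-11.1],[30.7,-35.0,-11.1],[30.7,-35.0,-11.1],[30.7,-35.0,-11.1]]' --angular '[[0,0,3],[0,0,6],[0,0,9],[0,0,12],[0,0,14],[0,0,16.6],[0,0,16.6],[0,0,16.6],[0,0,16.6],[0,0,16.6],[0,0,16.6],[0,0,16.6],[0,0,16.6],[0,0,16.6],[0,0,16.6]]' --jaw '[1,1,1,1,1,1,1,1,1,1,1,1,1,1,1]'

```text
time_s: 2.4
tool_pos: [0.3799, -0.2003, 0.3601]
tool_rot: [3.14, 0.001, 0.001]
force: [0.4, -0.3, 0.9]
grip_width: 0.0919
```

```bash
python3 - <<'E'
from h import *
s=st();im,c=snap('wrist','w1.png');np.save('w1.npy',im);import pickle;pickle.dump(c,open('w1.pkl','wb'))
for t in('box_low','board','box_top'):print(t,find('wrist',c,t))
for x,y in((.42,.20),(.42,.302)):print(rel([x-.03,y,.3],np.radians(91.5)))
E
```

```text
t 2.4 pos [ 0.3799 -0.2003  0.3601] rot [3.14e+00 1.00e-03 1.00e-03] F [ 0.4 -0.3  0.9] w 0.09189044670010496
box_low [(0.97, [0.4589, -0.1303, 0.0242])]
board [(0.82, [0.4627, -0.1359, 0.0012]), (0.61, [0.4122, -0.4392, 0.061])]
box_top [(0.61, [0.4484, -0.2844, 0.0204])]
(array([  0.93, -40.14,   5.98]), array([-0.04,  0.01, -1.66]))
(array([  0.9 , -50.34,   5.99]), array([-0.04,  0.01, -1.66]))
```

View pics/w1.png

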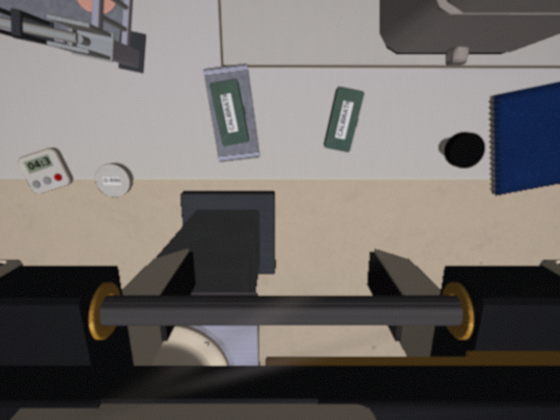

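```bash
cat > fit.py <<'E'
from h import *
from scipy.optimize import minimize
def sil(c,p,dims,z0,S=4):
    x0,x1,L,h=dims;ca,sa=np.cos(p[2]),np.sin(p[2])
    P=[proj(c,(p[0]+ca*x-sa*y,p[1]+sa*x+ca*y,z)) for x in(x0,x1) for y in(-L/2,L/2) for z in(z0,z0+h)]
    return cv2.convexHull(np.array(P,np.float32)).reshape(-1,2)
def fit(c,mask,p0,dims,z0):
    hull=cv2.convexHull(np.argwhere(mask)[:,::-1].astype(np.float32)).reshape(-1,2)
    S=4;H,W=mask.shape
    mh=np.zeros((H*S,W*S),np.uint8);cv2.fillConvexPoly(mh,np.round((hull+.5)*S).astype(int),1)
    mb=cv2.dilate(mh,np.ones((3,3),np.uint8))
    def cost(q):
        p=p0+np.array(q)*[.01,.01,.1];a=np.zeros_like(mh);cv2.fillConvexPoly(a,np.round((sil(c,p,dims,z0)+.5)*S).astype(int),1)
        return 1-(a&mb).sum()/max(1,(a|mb).sum())
    r=minimize(cost,[0,0,0],method='Nelder-Mead',options=dict(initial_simplex=[[0,0,0],[1,0,0],[0,1,0],[0,0,1.5]],xatol=.005,fatol=1e-5))
    return p0+r.x*[.01,.01,.1],1-r.fun
BOX=(-.018,.020,.084,.022);SEP=(-.022,.022,.090,.006)
def biggest(m,uv):
    k,l,s,ce=cv2.connectedComponentsWithStats(cv2.morphologyEx(m.astype(np.uint8),cv2.MORPH_OPEN,np.ones((2,2),np.uint8)));
    d=np.linalg.norm(ce[1:]-uv,axis=1)+1e3*(s[1:,4]<60);i=1+np.argmin(d);return l==i
def green(im):
    r,g,b=[im[...,i].astype(int) for i in range(3)];return (g>r+12)&(g>b+1)&(g<120)
E
python3 - <<'E'
from fit import *
import pickle
im=np.load('w1.npy');c=pickle.load(open('w1.pkl','rb'))
print(im[140,235],im[135,342],im[150,230])
g=green(im)
for n,uv,p,z in(('low',(230,113),[.459,-.130],.005),('top',(345,118),[.448,-.284],0)):
    m=biggest(g,uv);ys,xs=np.where(m);print(n,m.sum(),xs.min(),xs.max(),ys.min(),ys.max())
    for y0 in(np.pi/2,-np.pi/2):
        p1,i=fit(c,m,np.array(p+[y0]),BOX,z);print(p1.round(4),np.degrees(p1[2]),i)
E
```

```text
[64 84 77] [188 186 189] [115 117 128]
low 1128 212 248 81 145
[ 0.4565 -0.1321  1.7211] 98.61441375302093 0.8974788260783928
[ 0.4559 -0.1288 -1.388 ] -79.52625862358197 0.8977145859328823
top 1031 326 363 89 151
[ 0.447  -0.2901  1.3929] 79.80563810858025 0.8494908213855018
[ 0.4475 -0.2879 -1.7528] -100.42754387001882 0.848893649784086
```

Call:
apply_moves --translation '[[0.3,-4,0],[0.3,-8,0],[0.4,-12,0],[0.5,-16,0],[0.5,-20,1],[0.6,-24,2],[0.7,-28,3],[0.7,-32,4],[0.8,-36,5],[0.9,-40,6],[0.9,-44,6],[0.9,-48,6],[0.9,-50.3,6],[0.9,-50.3,6],[0.9,-50.3,6],[0.9,-50.3,6]]' --angular '[[0,0,0],[0,0,0],[0,0,0],[0,0,0],[0,0,0],[0,0,0],[0,0,-1.7],[0,0,-1.7],[0,0,-1.7],[0,0,-1.7],[0,0,-1.7],[0,0,-1.7],[0,0,-1.7],[0,0,-1.7],[0,0,-1.7],[0,0,-1.7]]' --jaw '[1,1,1,1,1,1,1,1,1,1,1,1,1,1,1,1]'

```text
time_s: 3.93
tool_pos: [0.3905, 0.3008, 0.2993]
tool_rot: [-3.141, -0.041, 0.002]
force: [1.0, -0.3, -0.2]
grip_width: 0.0919
```

```bash
python3 - <<'E'
from fit import *
s=st();im,c=snap('wrist','w2.png');np.save('w2.npy',im);import pickle;pickle.dump(c,open('w2.pkl','wb'))
for t in('separator','bolt_handle'):print(t,find('wrist',c,t))
uv=proj(c,(.426,.302,.006));print(uv);u,v=uv.round().astype(int);print(im[v,u],im[v,u-60])
E
```

```text
t 3.9333 pos [0.3905 0.3008 0.2993] rot [-3.141e+00 -4.100e-02  2.000e-03] F [ 1.  -0.3 -0.2] w 0.09186513499562275
separator [(0.75, [0.4307, 0.3077, 0.0038])]
bolt_handle [(0.97, [0.5499, 0.1472, 0.1424]), (0.67, [0.5548, 0.1234, 0.045])]
[281.10568872 147.03857421]
[108 103 104] [179 174 169]
```

View pics/w2.png

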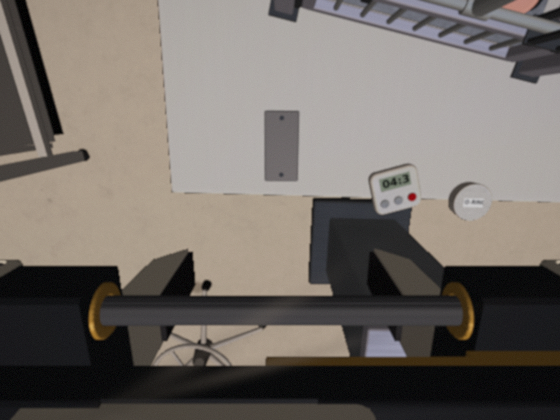

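```bash
python3 - <<'E'
from fit import *
im=np.load('w2.npy');import pickle;c=pickle.load(open('w2.pkl','rb'))
m=(im.max(2)<142);m[:,:255]=0;m[:,310:]=0;m[:100]=0;m[188:]=0
m=biggest(m,(281,146));p,i=fit(c,m,np.array([.427,.302,np.pi*0+.03]),SEP,0) if 0 else fit(c,m,np.array([.427,.302,np.pi/2]),(-.045,.045,.044,.006),0)
p2,i2=fit(c,m,np.array([.427,.302,0.]),(-.045,.045,.044,.006),0)
print(m.sum(),p2,np.degrees(p2[2]),i2)
yaw=p2[2]+np.pi/2
for z in(.10,.0245,.10): print(rel([p2[0],p2[1],z],yaw))
# box refits with looser mask
im=np.load('w1.npy');c=pickle.load(open('w1.pkl','rb'))
big=cv2.resize(im[60:170,190:380],None,fx=4,fy=4,interpolation=cv2.INTER_CUBIC);cv2.imwrite('pics/w1c.png',big[:,:,::-1])
E
```

```text
2441 [0.42571195 0.30095834 0.01965293] 1.126029880191367 0.9804997723708837
(array([ 3.46, -0.08, 19.96]), array([0.02, 0.  , 0.18]))
(array([ 3.46, -0.08, 27.51]), array([0.02, 0.  , 0.18]))
(array([ 3.46, -0.08, 19.96]), array([0.02, 0.  , 0.18]))
```

Call:
apply_moves --translation '[[1.5,0,4],[3,0,8],[3.45,-0.1,12],[3.45,-0.1,16],[3.45,-0.1,20],[3.45,-0.1,23],[3.45,-0.1,25],[3.45,-0.1,26.5],[3.45,-0.1,27.6],[3.45,-0.1,27.6],[3.45,-0.1,27.6],[3.45,-0.1,27.6],[3.45,-0.1,27.6],[3.45,-0.1,27.6],[3.45,-0.1,27.6],[3.45,-0.1,27.6],[3.45,-0.1,27.6]]' --angular '[[0,0,0.2],[0,0,0.2],[0,0,0.2],[0,0,0.2],[0,0,0.2],[0,0,0.2],[0,0,0.2],[0,0,0.2],[0,0,0.2],[0,0,0.2],[0,0,0.2],[0,0,0.2],[0,0,0.2],[0,0,0.2],[0,0,0.2],[0,0,0.2],[0,0,0.2]]' --jaw '[1,1,1,1,1,1,1,1,1,1,0.3,0.3,0.3,0.3,0.3,0.3,0.3]' --grip_force 20

```text
time_s: 5.5
tool_pos: [0.4257, 0.3012, 0.0238]
tool_rot: [3.141, 0.03, 0.0]
force: [-0.7, -1.0, -0.2]
grip_width: 0.0498
```

View pics/w1c.png

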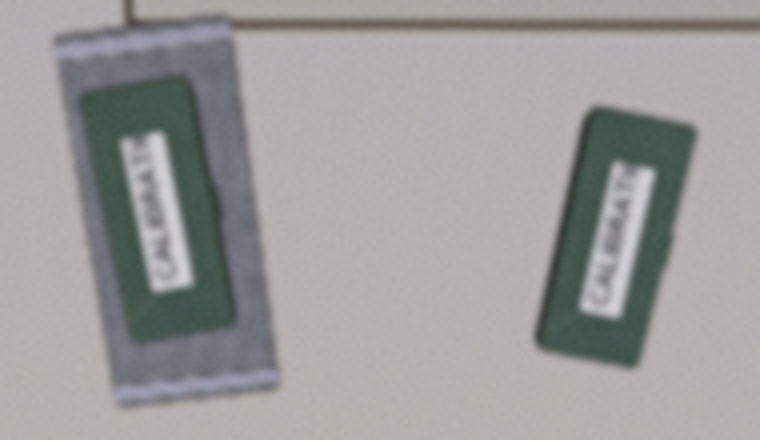

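Call:
apply_moves --translation '[[0,0,0],[0,0,0],[0,0,0],[0,0,0]]' --angular '[[0,0,0],[0,0,0],[0,0,0],[0,0,0]]' --jaw '[0.3,0.3,0.3,0.3]'

```text
time_s: 5.83
tool_pos: [0.4257, 0.3012, 0.0238]
tool_rot: [3.141, 0.03, 0.0]
force: [-0.6, -0.0, 0.6]
grip_width: 0.0435
```

```bash
python3 - <<'E'
from fit import *
import pickle
st()
im=np.load('w1.npy');c=pickle.load(open('w1.pkl','rb'))
B=(-.018,.018,.084,.022)
for thr in(5,8):
  r,g,b=[im[...,i].astype(int) for i in range(3)]
  G=(g>r+thr)&(g>=b-2)&(g<130)
  for n,uv,p,z in(('low',(230,113),[.457,-.130,-1.388],.005),('top',(345,118),[.448,-.287,-1.753],0)):
    m=biggest(G,uv);p1,i=fit(c,m,np.array(p),BOX,z);p2,i2=fit(c,m,np.array(p),B,z);print(n,m.sum(),p1.round(4),round(i,3),p2.round(4),round(i2,3),np.degrees(p2[2]))
# board
E
```

```text
t 5.8333 pos [0.4257 0.3012 0.0238] rot [3.141 0.03  0.   ] F [-0.6 -0.   0.6] w 0.04348493696108726
low 1364 [ 0.4564 -0.1296 -1.398 ] 0.975 [ 0.4569 -0.1305 -1.4045] 0.957 -80.47389047137756
top 1230 [ 0.4476 -0.2889 -1.7363] 0.915 [ 0.4472 -0.2901 -1.7537] 0.959 -100.47781663885155
low 1294 [ 0.4562 -0.1296 -1.4004] 0.958 [ 0.4564 -0.1303 -1.3995] 0.975 -80.18497458646283
top 1152 [ 0.4467 -0.2883 -1.7177] 0.882 [ 0.4481 -0.2903 -1.747 ] 0.924 -100.09303194903768
```

```bash
python3 - <<'E'
from fit import *
for p in([.4257,.301,.2],[.43,.08,.2],[.4565,-.13,.2],[.4565,-.13,.09]): print(rel(p,np.radians(99.8)))
E
```

```text
(array([  0.  ,   0.02, -17.62]), array([ 0.01, -0.01, -8.7 ]))
(array([ 1.000e-02,  2.213e+01, -1.762e+01]), array([ 0.01, -0.01, -8.7 ]))
(array([  2.25,  43.17, -17.61]), array([ 0.01, -0.01, -8.7 ]))
(array([ 2.25, 43.17, -6.61]), array([ 0.01, -0.01, -8.7 ]))
```

Call:
apply_moves --translation '[[0,0,-2],[0,0,-6],[0,0,-10],[0,2,-14],[0,5,-16.5],[0,9,-17.6],[0,13,-17.6],[0,17,-17.6],[0,21,-17.6],[0,25,-17.6],[0.5,29,-17.6],[1,33,-17.6],[1.5,37,-17.6],[2,41,-16],[2.25,43.2,-13],[2.25,43.2,-9.5],[2.25,43.2,-7],[2.25,43.2,-6.6],[2.25,43.2,-6.6],[2.25,43.2,-6.6]]' --angular '[[0,0,0],[0,0,0],[0,0,0],[0,0,0],[0,0,-1],[0,0,-2],[0,0,-3],[0,0,-4],[0,0,-5],[0,0,-6],[0,0,-7],[0,0,-8],[0,0,-8.7],[0,0,-8.7],[0,0,-8.7],[0,0,-8.7],[0,0,-8.7],[0,0,-8.7],[0,0,-8.7],[0,0,-8.7]]' --jaw '[0.3,0.3,0.3,0.3,0.3,0.3,0.3,0.3,0.3,0.3,0.3,0.3,0.3,0.3,0.3,0.3,0.3,0.3,0.3,0.3]'

```text
time_s: 7.5
tool_pos: [0.4571, -0.1298, 0.0907]
tool_rot: [3.13, 0.27, 0.001]
force: [0.8, -0.2, 0.3]
grip_width: 0.0436
```

```bash
python3 - <<'E'
from fit import *
s=st();im,c=snap('wrist')
u=im.copy()
def draw(p,d,z,col):
    cv2.polylines(u,[sil(c,p,d,z).round().astype(int)],True,col,1)
draw([.4565,-.1298,np.radians(-80.2)],(-.018,.018,.084,.022),.005,(255,0,0))
z=s['tool_pos'][2]-.0238
draw([s['tool_pos'][0],s['tool_pos'][1],np.radians(-80.2)],SEP,z,(0,0,255))
cv2.imwrite('pics/w3.png',u[:,:,::-1])
print(rel([.4565,-.13,.0515],np.radians(99.8)))
E
```

```text
t 7.5 pos [ 0.4571 -0.1298  0.0907] rot [3.13e+00 2.70e-01 1.00e-03] F [ 0.8 -0.2  0.3] w 0.0436364635697566
(array([-0.14, -0.03,  3.98]), array([ 0.06, -0.13,  0.06]))
```

View pics/w3.png

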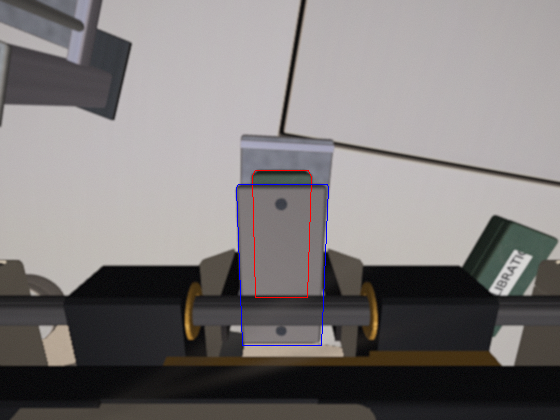

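Call:
apply_moves --translation '[[-0.1,0,1],[-0.1,0,2],[-0.1,0,3],[-0.1,0,3.6],[-0.1,0,4.0],[-0.1,0,4.05],[-0.1,0,4.05],[-0.1,0,4.05],[-0.1,0,4.05],[-0.1,0,4.05],[-0.1,0,4.05],[-0.1,0,3.5],[-0.1,0,1],[-0.1,0,-2],[-0.1,0,-6],[-0.1,0,-10],[-0.1,0,-14],[-0.1,0,-14]]' --angular '[[0,0,0],[0,0,0],[0,0,0],[0,0,0],[0,0,0],[0,0,0],[0,0,0],[0,0,0],[0,0,0],[0,0,0],[0,0,0],[0,0,0],[0,0,0],[0,0,0],[0,0,0],[0,0,0],[0,0,0],[0,0,0]]' --jaw '[0.3,0.3,0.3,0.3,0.3,0.3,0.3,0.7,0.7,0.7,0.7,0.7,0.8,0.9,0.9,0.9,0.9,0.9]'

```text
time_s: 9.05
tool_pos: [0.4612, -0.131, 0.2396]
tool_rot: [3.124, 0.27, 0.024]
force: [2.0, -0.3, 0.3]
grip_width: 0.0826
```

```bash
python3 - <<'E'
from fit import *
s=st();im,c=snap('wrist','w4.png')
u0=proj(c,(.4565,-.13,.033));print(u0,im[int(u0[1]),int(u0[0])])
np.save('w4.npy',im);import pickle;pickle.dump(c,open('w4.pkl','wb'))
print(rel([.4476,-.2893-.0,.15],np.radians(79.9)))
print(rel([.38,-.2893-.0,.24],np.radians(79.9)))
E
```

```text
t 9.05 pos [ 0.4612 -0.131   0.2396] rot [3.124 0.27  0.024] F [ 2.  -0.3  0.3] w 0.08264995497689578
[278.12425111 196.42772918] [116 112 111]
(array([-3.99, 15.35,  8.69]), array([ 0.23, -0.69, 19.95]))
(array([-10.55,  14.25,  -0.39]), array([ 0.23, -0.69, 19.95]))
```

View pics/w4.png

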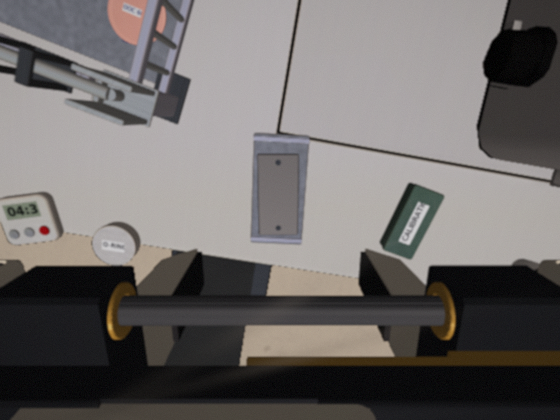

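```bash
python3 - <<'E'
from fit import *
import pickle
im=np.load('w4.npy');c=pickle.load(open('w4.pkl','rb'))
r,g,b=[im[...,i].astype(int) for i in range(3)]
m=(b<r+5)&(im.max(2)<150);m[:,:253]=0;m[:,306:]=0;m[:148]=0;m[242:]=0
m=biggest(cv2.medianBlur(m.astype(np.uint8),5),(278,195))
ys,xs=np.where(m);print(xs.min(),xs.max(),ys.min(),ys.max())
p,i=fit(c,m,np.array([.4565,-.13,np.radians(-80.2)]),SEP,.027);print('sep',p.round(4),np.degrees(p[2]),i)
for thr in(5,8,11):
    G=(g>r+thr)&(g>=b-2)&(g<130);m=biggest(G,(412,220))
    for B in(BOX,(-.018,.018,.084,.022)):
        p,i=fit(c,m,np.array([.4478,-.2893,-1.75]),B,0);print('top',m.sum(),p.round(4),np.degrees(p[2]),round(i,3))
E
```

```text
258 299 155 235
sep [ 0.4558 -0.1308 -1.3947] -79.91148373304576 0.9647997066642222
top 1797 [ 0.4473 -0.289  -1.7683] -101.31416531319142 0.854
top 1797 [ 0.4474 -0.29   -1.7605] -100.86896298087578 0.891
top 1615 [ 0.4472 -0.292  -1.7868] -102.37646463475724 0.772
top 1615 [ 0.447  -0.2905 -1.7374] -99.54358810180298 0.804
top 1473 [ 0.4471 -0.2902 -1.8278] -104.72251222382958 0.737
top 1473 [ 0.4478 -0.2918 -1.6891] -96.77817622364319 0.765
```

```bash
python3 - <<'E'
from fit import *
for z in(.2,.1,.0255):print(rel([.4474,-.2897,z],np.radians(79.5)))
E
```

```text
(array([-3.96, 15.42,  3.69]), array([ 0.23, -0.69, 20.35]))
(array([-4.07, 15.36, 13.69]), array([ 0.23, -0.69, 20.35]))
(array([-4.16, 15.31, 21.14]), array([ 0.23, -0.69, 20.35]))
```

Call:
apply_moves --translation '[[-1,4,0],[-2,8,0.5],[-3,12,1.5],[-4,15.4,4],[-4,15.4,8],[-4.1,15.4,12],[-4.1,15.35,15.5],[-4.15,15.3,18],[-4.15,15.3,20],[-4.15,15.3,21.1],[-4.15,15.3,21.15],[-4.15,15.3,21.15],[-4.15,15.3,21.15],[-4.15,15.3,21.15],[-4.15,15.3,21.15],[-4.15,15.3,21.15],[-4.15,15.3,21.15],[-4.15,15.3,21.15],[-4.15,15.3,21.15],[-4.15,15.3,21.15]]' --angular '[[0,0,6],[0,0,12],[0,0,18],[0.2,-0.7,20.4],[0.2,-0.7,20.4],[0.2,-0.7,20.4],[0.2,-0.7,20.4],[0.2,-0.7,20.4],[0.2,-0.7,20.4],[0.2,-0.7,20.4],[0.2,-0.7,20.4],[0.2,-0.7,20.4],[0.2,-0.7,20.4],[0.2,-0.7,20.4],[0.2,-0.7,20.4],[0.2,-0.7,20.4],[0.2,-0.7,20.4],[0.2,-0.7,20.4],[0.2,-0.7,20.4],[0.2,-0.7,20.4]]' --jaw '[0.95,0.95,0.95,0.95,0.95,0.95,0.95,0.95,0.95,0.95,0.95,0.3,0.3,0.3,0.3,0.3,0.3,0.3,0.3,0.3]'

```text
time_s: 10.77
tool_pos: [0.4475, -0.2895, 0.0255]
tool_rot: [3.128, -0.289, 0.0]
force: [-0.8, 0.2, 0.8]
grip_width: 0.0377
```

Call:
apply_moves --translation '[[0,0,0],[0,0,0],[0,0,0],[0,0,-2],[0,0,-5],[0,0,-9],[0,0,-12],[0,0,-12]]' --angular '[[0,0,0],[0,0,0],[0,0,0],[0,0,0],[0,0,0],[0,0,0],[0,0,0],[0,0,0]]' --jaw '[0.3,0.3,0.3,0.3,0.3,0.3,0.3,0.3]'

```text
time_s: 11.43
tool_pos: [0.4512, -0.2917, 0.1516]
tool_rot: [3.123, -0.288, 0.015]
force: [0.8, -0.3, -0.8]
grip_width: 0.0381
```

```bash
python3 - <<'E'
from fit import *
s=st()
for p in([.45,-.22,.16],[.4560,-.1305,.12],[.4560,-.1305,.06]):print(rel(p,np.radians(99.9)))
E
```

```text
t 11.4333 pos [ 0.4512 -0.2917  0.1516] rot [ 3.123 -0.288  0.015] F [ 0.8 -0.3 -0.8] w 0.03812780383089131
(array([-1.43, -7.02, -0.88]), array([  0.36,  -0.52, -20.45]))
(array([ -2.52, -15.94,   3.07]), array([  0.36,  -0.52, -20.45]))
(array([ -2.58, -15.97,   9.07]), array([  0.36,  -0.52, -20.45]))
```

Call:
apply_moves --translation '[[-0.5,-3,0],[-1,-7,-0.8],[-1.8,-10.5,-0.5],[-2.2,-14,0.5],[-2.5,-15.9,2],[-2.5,-15.85,3],[-2.5,-15.85,3],[-2.5,-15.85,3],[-2.5,-15.85,3]]' --angular '[[0,0,-6],[0,0,-12],[0,0,-18],[0.4,-0.5,-20.4],[0.4,-0.5,-20.4],[0.4,-0.5,-20.4],[0.4,-0.5,-20.4],[0.4,-0.5,-20.4],[0.4,-0.5,-20.4]]' --jaw '[0.3,0.3,0.3,0.3,0.3,0.3,0.3,0.3,0.3]'

```text
time_s: 12.18
tool_pos: [0.4561, -0.1329, 0.1208]
tool_rot: [-3.13, -0.266, -0.001]
force: [-0.8, -0.3, -0.7]
grip_width: 0.0379
```

```bash
python3 - <<'E'
from fit import *
s=st();im,c=snap('wrist')
u=im.copy()
def draw(p,d,z,col): cv2.polylines(u,[sil(c,p,d,z).round().astype(int)],True,col,1)
draw([.4558,-.1305,np.radians(-80.1)],SEP,.027,(255,0,0))
z=s['tool_pos'][2]-.0255;r=R.from_rotvec(s['tool_rot']).as_matrix()
yw=np.arctan2(r[1,1],r[0,1]);print(np.degrees(yw));yw=yw if yw<0 else yw-np.pi
draw([s['tool_pos'][0]-.001*np.cos(yw),s['tool_pos'][1]-.001*np.sin(yw),yw],(-.018,.018,.084,.022),z,(0,0,255))
cv2.imwrite('pics/w5.png',u[:,:,::-1])
print(rel([.4564,-.1313,.0585],np.radians(99.9)))
E
```

```text
t 12.1833 pos [ 0.4561 -0.1329  0.1208] rot [-3.13e+00 -2.66e-01 -1.00e-03] F [-0.8 -0.3 -0.7] w 0.03792140649114551
-80.27251327924793
(array([ 0.04, -0.16,  6.25]), array([ 0.01, -0.06, -0.19]))
```

View pics/w5.png

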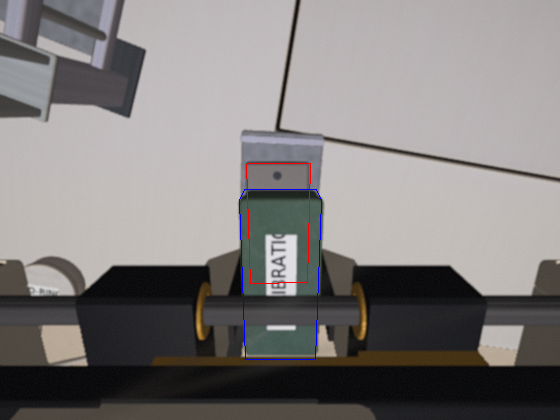

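Call:
apply_moves --translation '[[0,-0.16,2.5],[0,-0.16,4.5],[0,-0.16,5.6],[0,-0.16,6.1],[0,-0.16,6.25],[0,-0.16,6.3],[0,-0.16,6.3],[0,-0.16,6.3],[0,-0.16,6.3],[0,-0.16,6.3],[0,-0.16,6.3],[0,-0.16,5.5],[0,-0.16,3],[0,-0.16,0],[0,-0.16,-4],[0,-0.16,-8],[0,-0.16,-12],[0,-0.16,-12]]' --angular '[[0,0,-0.2],[0,0,-0.2],[0,0,-0.2],[0,0,-0.2],[0,0,-0.2],[0,0,-0.2],[0,0,-0.2],[0,0,-0.2],[0,0,-0.2],[0,0,-0.2],[0,0,-0.2],[0,0,-0.2],[0,0,-0.2],[0,0,-0.2],[0,0,-0.2],[0,0,-0.2],[0,0,-0.2],[0,0,-0.2]]' --jaw '[0.3,0.3,0.3,0.3,0.3,0.3,0.3,0.65,0.65,0.65,0.65,0.65,0.65,0.65,0.65,0.65,0.65,0.65]'

```text
time_s: 13.73
tool_pos: [0.4605, -0.1322, 0.2495]
tool_rot: [3.124, 0.271, 0.022]
force: [2.0, -0.9, 0.1]
grip_width: 0.0598
```

```bash
python3 - <<'E'
from fit import *
s=st();im,c=snap('wrist');u=im.copy()
def draw(p,d,z,col): cv2.polylines(u,[sil(c,p,d,z).round().astype(int)],True,col,1)
draw([.4558,-.1305,np.radians(-80.1)],SEP,.027,(255,0,0))
cv2.imwrite('pics/w6.png',cv2.resize(u[100:280,150:430],None,fx=2.5,fy=2.5)[:,:,::-1])
r,g,b=[im[...,i].astype(int) for i in range(3)]
G=(g>r+5)&(g>=b-2)&(g<130);m=biggest(G,proj(c,(.456,-.13,.055)))
print(m.sum(),fit(c,m,np.array([.4562,-.1303,-1.4]),(-.018,.018,.084,.022),.033))
print(rel([.42,-.02,.26],np.radians(90)),rel([.45,.145,.30],np.radians(80)))
for t in('bolt_handle','handle_grip'):print(t,find('wrist',c,t))
E
```

```text
t 13.7333 pos [ 0.4605 -0.1322  0.2495] rot [3.124 0.271 0.022] F [ 2.  -0.9  0.1] w 0.05984854528660316
2128 (array([ 0.45579236, -0.13304977, -1.40140016]), np.float64(0.93221594396123))
(array([ -1.89, -11.7 ,  -1.45]), array([ 0.25, -0.59,  9.91])) (array([  3.94, -27.42,  -5.47]), array([ 0.19, -0.62, 19.91]))
bolt_handle [(0.75, [0.4872, -0.1268, 0.0041])]
handle_grip []
```

View pics/w6.png

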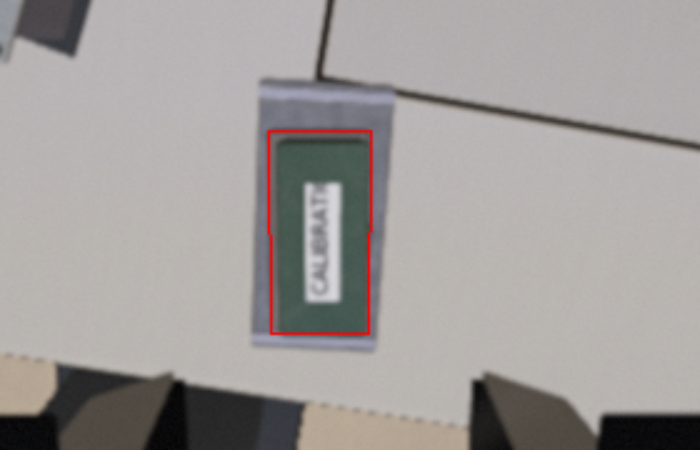

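```bash
python3 - <<'E'
from fit import *
for p in([.46,-.0,.31],[.555,.14,.31]):print(rel(p,np.radians(-11.4)))
print(env.observe()['q'])
E
```

```text
(array([  2.69, -12.87,  -6.83]), array([  0.13,  -0.07, -68.69]))
(array([ 14.46, -25.03,  -6.82]), array([  0.13,  -0.07, -68.69]))
[ 0.51912251  0.17710741 -0.32669158  1.98946891  0.06829183  0.9828761
 -1.23843871]
```

Call:
apply_moves --translation '[[0,-2,-3],[0,-5,-5],[1,-8,-6.5],[2,-11,-6.8],[3,-13.5,-6.8],[5,-15.5,-6.8],[7,-17.5,-6.8],[9,-19.5,-6.8],[11,-21.5,-6.8],[13,-23.5,-6.8],[14.5,-25,-6.8],[14.5,-25,-6.8],[14.5,-25,-6.8],[14.5,-25,-6.8],[14.5,-25,-6.8],[14.5,-25,-6.8],[14.5,-25,-6.8],[14.5,-25,-6.8],[14.5,-25,-6.8],[14.5,-25,-6.8]]' --angular '[[0,0,7],[0,0,14],[0,0,21],[0,0,28],[0,0,35],[0,0,42],[0,0,49],[0,0,56],[0,0,63],[0,0,70],[0,0,77],[0,0,84],[0,0,91],[0,0,98],[0,0,105],[0,0,111.3],[0,0,111.3],[0,0,111.3],[0,0,111.3],[0,0,111.3]]' --jaw '[0.65,0.65,0.65,0.65,0.65,0.65,0.65,0.65,0.65,0.65,0.65,0.65,0.65,0.65,0.65,0.65,0.65,0.65,0.65,0.65]'

```text
time_s: 15.55
tool_pos: [0.5624, 0.1261, 0.2774]
tool_rot: [-2.258, 2.173, 0.087]
force: [1.0, 1.7, -2.5]
grip_width: 0.0596
```

```bash
python3 - <<'E'
from fit import *
s=st();print(s['q']);im,c=snap('wrist','w7.png')
np.save('w7.npy',im);import pickle;pickle.dump(c,open('w7.pkl','wb'))
for t in('bolt_handle','handle_grip','bolt','keeper_lip'):print(t,find('wrist',c,t))
print(proj(c,(.555,.14,.186)))
E
```

```text
t 15.55 pos [0.5624 0.1261 0.2774] rot [-2.258  2.173  0.087] F [ 1.   1.7 -2.5] w 0.05964336804294631
[-1.15230059  0.89523397  1.55108011  1.72794438 -0.9222882   1.5102851
 -2.57205665]
bolt_handle [(0.82, [0.5595, 0.136, 0.1882]), (0.32, [0.6205, 0.0918, 0.0144])]
handle_grip [(0.78, [0.5552, 0.1301, 0.1867])]
bolt [(0.97, [0.5518, 0.132, 0.1211])]
keeper_lip [(0.85, [0.6131, 0.0898, 0.0176])]
[285.9925498  236.48843026]
```

View pics/w7.png

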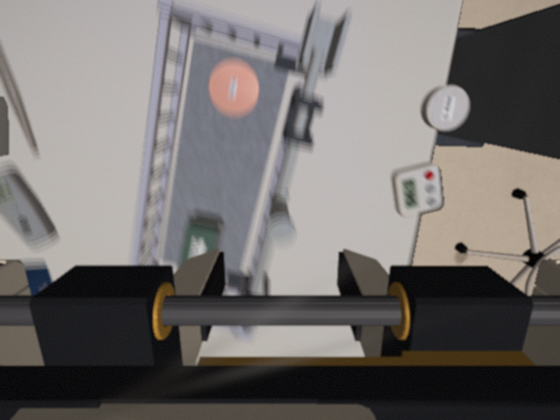

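```bash
python3 - <<'E'
from fit import *
for p,a in(([.46,.05,.31],99.9),([.46,.05,.31],75),([.5,.05,.31],45)):print(rel(p,np.radians(a)))
E
```

```text
(array([ 5.85, 10.55, -2.49]), array([ 2.76,  1.09, 81.13]))
(array([ 5.85, 10.55, -2.49]), array([ -0.46,   2.88, -73.94]))
(array([ 5.92,  6.55, -2.58]), array([  0.29,   2.77, -43.95]))
```

Call:
apply_moves --translation '[[0.5,1,-1],[1,2,-2],[2,3,-2.5],[3,5,-2.5],[4,7,-2.5],[5,9,-2.5],[5.8,10.5,-2.5],[5.8,10.5,-2.5],[5.8,10.5,-2.5],[5.8,10.5,-2.5],[5.8,10.5,-2.5],[5.8,10.5,-2.5],[5.8,10.5,-2.5],[5.8,10.5,-2.5],[5.8,10.5,-2.5],[5.8,10.5,-2.5]]' --angular '[[0,0,-6],[0,0,-12],[0,0,-18],[0,0.5,-24],[0,1,-30],[0,1.5,-36],[0,2,-42],[-0.1,2.5,-48],[-0.2,2.7,-54],[-0.3,2.8,-60],[-0.4,2.9,-66],[-0.5,2.9,-72],[-0.5,2.9,-74],[-0.5,2.9,-74],[-0.5,2.9,-74],[-0.5,2.9,-74]]' --jaw '[0.65,0.65,0.65,0.65,0.65,0.65,0.65,0.65,0.65,0.65,0.65,0.65,0.65,0.65,0.65,0.65]'

```text
time_s: 17.13
tool_pos: [0.4606, 0.0504, 0.3105]
tool_rot: [-3.114, 0.411, -0.0]
force: [0.3, 0.0, -0.3]
grip_width: 0.0598
```

```bash
python3 - <<'E'
from fit import *
s=st();print(np.round(s['q'],2),s['force'])
for p,a in(([.46,.05,.31],45),([.5,.08,.31],20),([.55,.135,.31],-11.4)):print(rel(p,np.radians(a)))
E
```

```text
t 17.1333 pos [0.4606 0.0504 0.3105] rot [-3.114  0.411 -0.   ] F [ 0.3  0.  -0.3] w 0.05984769034730724
[-1.42  0.25  1.46  1.96 -0.28  1.16 -1.69] [ 0.31241392  0.0105267  -0.26759794]
(array([-0.04,  0.06,  0.05]), array([-4.000e-02,  1.000e-02,  2.997e+01]))
(array([ 3.04, -3.88,  0.05]), array([-4.000e-02,  2.000e-02,  5.497e+01]))
(array([  6.44, -10.49,   0.05]), array([-3.000e-02,  3.000e-02,  8.637e+01]))
```

Call:
apply_moves --translation '[[0,0,0],[0,0,0],[0,0,0],[0,0,0],[0.5,-1,0],[1,-2,0],[2,-3,0],[3,-4,0],[3.5,-5,0],[4,-6,0],[4.5,-7,0],[5,-8,0],[5.5,-9,0],[6,-10,0],[6.4,-10.5,0],[6.4,-10.5,0],[6.4,-10.5,0],[6.4,-10.5,0]]' --angular '[[0,0,-6],[0,0,-12],[0,0,-18],[0,0,-24],[0,0,-30],[0,0,-36],[0,0,-42],[0,0,-48],[0,0,-54],[0,0,-60],[0,0,-66],[0,0,-72],[0,0,-78],[0,0,-84],[0,0,-90],[0,0,-93.6],[0,0,-93.6],[0,0,-93.6]]' --jaw '[0.65,0.65,0.65,0.65,0.65,0.65,0.65,0.65,0.65,0.65,0.65,0.65,0.65,0.65,0.65,0.65,0.65,0.65]'

```text
time_s: 18.63
tool_pos: [0.5496, 0.1348, 0.3103]
tool_rot: [-2.435, -1.985, 0.0]
force: [-0.5, -0.2, -0.2]
grip_width: 0.0597
```

```bash
python3 - <<'E'
from fit import *
s=st();print(np.round(s['q'],2));im,c=snap('wrist','w8.png')
np.save('w8.npy',im);import pickle;pickle.dump(c,open('w8.pkl','wb'))
for t in('bolt_handle','handle_grip','bolt'):print(t,find('wrist',c,t))
im,c=snap('top','top2.png')
for t in('bolt_handle','handle_grip','o_ring_tin'):print(t,find('top',c,t))
E
```

```text
t 18.6333 pos [0.5496 0.1348 0.3103] rot [-2.435 -1.985  0.   ] F [-0.5 -0.2 -0.2] w 0.05969924682781868
[-0.98  0.36  0.88  1.73 -0.29  1.2  -0.22]
bolt_handle [(0.61, [0.5592, 0.144, 0.1868]), (0.19, [0.5581, 0.1492, 0.1238])]
handle_grip [(0.63, [0.5549, 0.1408, 0.1897])]
bolt [(0.67, [0.5569, 0.1486, 0.1236])]
bolt_handle [(0.56, [0.4083, -0.4374, 0.0576]), (0.35, [0.4441, -0.1205, 0.0022])]
handle_grip [(0.66, [0.6097, 0.0727, 0.0057]), (0.55, [0.5521, 0.1424, 0.1872])]
o_ring_tin [(0.57, [0.3614, 0.0496, 0.0156]), (0.3, [0.4589, -0.1248, 0.0561])]
```

View pics/w8.png

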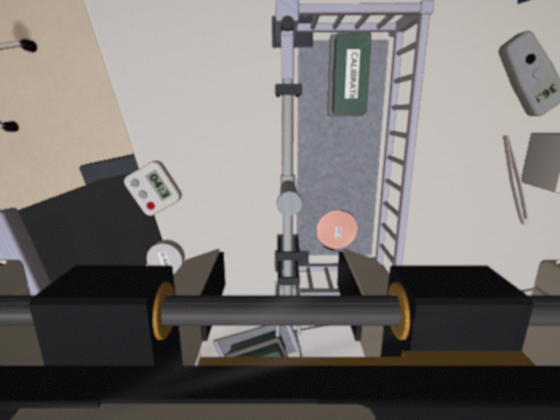

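```bash
python3 - <<'E'
from fit import *
import pickle;c=pickle.load(open('w8.pkl','rb'))
h=pix2plane(c,289,203,.186);g=pix2plane(c,287,24,.105);s1=pix2plane(c,288,90,.14);print(h,g,s1)
d=g-h;print(np.hypot(*d[:2]),np.degrees(np.arctan2(d[1],d[0])))
a=np.radians(-11.0)
for z in(.24,.165):print(rel([h[0],h[1],z],a))
E
```

```text
[0.55793789 0.1413621  0.186     ] [0.58686597 0.28755874 0.105     ] [0.57552082 0.2293475  0.14      ]
0.1490311674210133 78.80740533104445
(array([0.76, 0.7 , 7.06]), array([ 0.  , -0.05, -0.45]))
(array([ 0.75,  0.7 , 14.56]), array([ 0.  , -0.05, -0.45]))
```

Call:
apply_moves --translation '[[0.7,0.7,3],[0.75,0.7,7],[0.75,0.7,10],[0.75,0.7,12],[0.75,0.7,13.2],[0.75,0.7,14],[0.75,0.7,14],[0.75,0.7,14],[0.75,0.7,14],[0.75,0.7,14],[0.75,0.7,14],[0.75,0.7,14],[0.75,0.7,14],[0.75,0.7,14],[0.75,0.7,14],[0.75,0.7,14]]' --angular '[[0,0,0],[0,0,0],[0,0,0],[0,0,0],[0,0,0],[0,0,0],[0,0,0],[0,0,0],[0,0,0],[0,0,0],[0,0,0],[0,0,0],[0,0,0],[0,0,0],[0,0,0],[0,0,0]]' --jaw '[0.65,0.65,0.65,0.65,0.65,0.65,0.65,0,0,0,0,0,0,0,0,0]' --grip_force 40

```text
time_s: 20.37
tool_pos: [0.558, 0.1415, 0.1709]
tool_rot: [-2.431, -1.989, -0.002]
force: [-0.7, 0.2, 3.7]
grip_width: 0.0196
```

```bash
python3 - <<'E'
from fit import *
s=st();print(np.round(s['q'],2),rel(s['tool_pos']+np.array([0,0,.014])),rel(s['tool_pos']+.035*np.array([.194,.981,0])+np.array([0,0,.014])))
E
```

```text
t 20.3667 pos [0.558  0.1415 0.1709] rot [-2.431e+00 -1.989e+00 -2.000e-03] F [-0.7  0.2  3.7] w 0.019634457503133293
[-0.88  0.53  0.78  1.84 -0.46  0.95 -0.1 ] (array([ 0. ,  0. , -1.4]), None) (array([ 3.5 , -0.02, -1.4 ]), None)
```

Call:
apply_moves --translation '[[0,0,0],[0,0,0],[0,0,0],[0,0,0],[0,0,-0.4],[0,0,-0.8],[0,0,-1.2],[0,0,-1.5],[0,0,-1.5],[0,0,-1.5]]' --angular '[[0,0,0],[0,0,0],[0,0,0],[0,0,0],[0,0,0],[0,0,0],[0,0,0],[0,0,0],[0,0,0],[0,0,0]]' --jaw '[0,0,0,0,0,0,0,0,0,0]'

```text
time_s: 21.2
tool_pos: [0.5579, 0.1414, 0.186]
tool_rot: [-2.431, -1.988, -0.002]
force: [0.1, 0.3, -2.7]
grip_width: 0.0198
```

```bash
python3 - <<'E'
from fit import *
s=st();im,c=snap('wrist','w9.png')
E
```

```text
t 21.2 pos [0.5579 0.1414 0.186 ] rot [-2.431e+00 -1.988e+00 -2.000e-03] F [ 0.1  0.3 -2.7] w 0.019809303990468
```

Call:
apply_moves --translation '[[0.5,0,0],[1,0,0],[1.5,0,0],[2,0,0],[2.5,0,0],[3,0,0],[3.5,0,0],[3.5,0,0],[3.5,0,0]]' --angular '[[0,0,0],[0,0,0],[0,0,0],[0,0,0],[0,0,0],[0,0,0],[0,0,0],[0,0,0],[0,0,0]]' --jaw '[0,0,0,0,0,0,0,0,0]'

```text
time_s: 22.0
tool_pos: [0.5649, 0.1766, 0.1859]
tool_rot: [-2.43, -1.99, -0.002]
force: [0.6, 0.8, -2.1]
grip_width: 0.0197
```

```bash
python3 - <<'E'
from fit import *
s=st();im,c=snap('wrist','w10.png')
for n in('bolt_handle','bolt'):print(find('wrist',c,n))
a=cv2.imread('pics/w9.png');b=cv2.imread('pics/w10.png')
cv2.imwrite('pics/cmp.png',np.hstack([cv2.resize(a[:,150:430],(400,600)),cv2.resize(b[:,150:430],(400,600))]))
H=np.array([.557+.134*0,0,0])
# hinge from handle (closed) : 154mm along store y
yw=np.radians(78.8);y=np.array([np.cos(yw),np.sin(yw)]);h0=np.array([.5579,.1414]);hinge=h0+.154*y;print('hinge',hinge)
p=np.array(s['tool_pos'][:2]);v=p-hinge;print('r',np.linalg.norm(v))
for d in(4,8,12,16,20,23):
    th=-np.radians(d);q=hinge+np.array([[np.cos(th),-np.sin(th)],[np.sin(th),np.cos(th)]])@v
    print(d,rel([q[0],q[1],s['tool_pos'][2]])[0])
E
```

```text
t 22.0 pos [0.5649 0.1766 0.1859] rot [-2.43e+00 -1.99e+00 -2.00e-03] F [ 0.6  0.8 -2.1] w 0.019652950148352367
[(0.92, [0.5656, 0.1856, 0.1806])]
[(0.92, [0.5719, 0.1926, 0.137])]
hinge [0.58781209 0.29246709]
r 0.11812237841136222
4 [ 0.11 -0.83  0.01]
8 [ 0.19 -1.65  0.01]
12 [ 0.33 -2.46  0.01]
16 [ 0.53 -3.26  0.01]
20 [ 0.78 -4.05  0.01]
23 [ 1.   -4.62  0.01]
```

View pics/cmp.png

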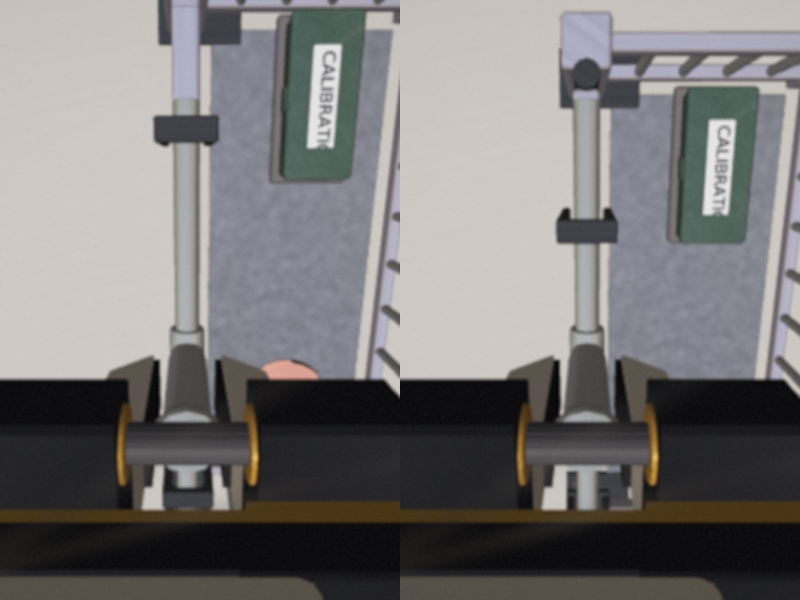

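Call:
apply_moves --translation '[[0.05,-0.4,0],[0.1,-0.83,0],[0.15,-1.24,0],[0.2,-1.65,0],[0.27,-2.05,0],[0.33,-2.46,0],[0.43,-2.86,0],[0.53,-3.26,0],[0.65,-3.65,0],[0.78,-4.05,0],[0.9,-4.35,0],[1.0,-4.6,0],[1.0,-4.6,0],[1.0,-4.6,0],[1.0,-4.6,0]]' --angular '[[0,0,2],[0,0,4],[0,0,6],[0,0,8],[0,0,10],[0,0,12],[0,0,14],[0,0,16],[0,0,18],[0,0,20],[0,0,21.5],[0,0,23],[0,0,23],[0,0,23],[0,0,23]]' --jaw '[0,0,0,0,0,0,0,0,0,0,0,0,0,0,0]' --grip_force 50

```text
time_s: 23.4
tool_pos: [0.5224, 0.1937, 0.1863]
tool_rot: [2.78, 1.464, 0.003]
force: [4.2, -3.4, -2.3]
grip_width: 0.0195
```

```bash
python3 - <<'E'
from fit import *
s=st();print(np.round(s['q'],2))
H=np.array([.5878,.2925]);v=np.array(s['tool_pos'][:2])-H;print(np.linalg.norm(v),'angle',-101.2-np.degrees(np.arctan2(v[1],v[0])))
im,c=snap('wrist','w11.png')
print(find('wrist',c,'bolt_handle'))
# gate bearing: bolt line (bright/grey tube) columns in the upper picture
cv2.imwrite('pics/gate.png',im[:,:,::-1])
g=cv2.Canny(im,60,150)[:270,200:360];L=cv2.HoughLinesP(g,1,np.pi/360,35,minLineLength=60,maxLineGap=8)
for l in L[:12,0]:
    P=pix2plane(c,l[0]+200,l[1],.13);Q=pix2plane(c,l[2]+200,l[3],.13);d=P-Q;a=np.degrees(np.arctan2(d[1],d[0]))%180;print(l,round(a,1))
im2,c2=snap('top')
for t in('box_top','box_low','separator','o_ring_tin','objective_can'):print(t,find('top',c2,t))
E
```

```text
t 23.4 pos [0.5224 0.1937 0.1863] rot [2.78  1.464 0.003] F [ 4.2 -3.4 -2.3] w 0.019515738430034932
[-1.09  0.52  0.9   1.88 -0.49  0.98 -0.57]
0.118451561122676 angle 22.291484843004028
[]
[ 97  68 159 231] 78.7
[ 71  63  71 152] 55.1
[ 87 151  88  53] 55.3
[ 90 151  90  71] 56.1
[ 89  29 149   0] 169.1
[ 72 232  72 169] 55.1
[ 89 243  89 169] 56.0
[ 86 241  86 169] 55.8
[ 95  46 159  15] 169.4
[135  30 159 100] 78.9
[127  11 155  97] 77.9
[135   6 159  85] 77.1
box_top [(0.77, [0.4588, -0.1268, 0.0544])]
box_low []
separator [(0.43, [0.4455, -0.1136, 0.0361])]
o_ring_tin [(0.57, [0.3592, 0.0492, 0.0175])]
objective_can []
```

Call:
apply_moves --translation '[[0,0,0],[0,0,0],[0,0,0],[0,0,0],[0,0,0],[0,0,0]]' --angular '[[0,0,0],[0,0,0],[0,0,0],[0,0,0],[0,0,0],[0,0,0]]' --jaw '[0,0,0,0,0,0]'

```text
time_s: 24.3
tool_pos: [0.5219, 0.1943, 0.186]
tool_rot: [-2.779, -1.463, -0.002]
force: [3.5, -3.3, -2.3]
grip_width: 0.0193
```

```bash
python3 - <<'E'
from fit import *
st();print(job.job_done());st()
E
```

```text
t 24.3 pos [0.5219 0.1943 0.186 ] rot [-2.779e+00 -1.463e+00 -2.000e-03] F [ 3.5 -3.3 -2.3] w 0.01930761567513511
the job is handed in; nothing more can be done
None
the job is handed in; nothing more can be done
```

I laid the separator on `box_low`, released it, and stacked `box_top` on it. I then lifted the bolt 15 mm, drew it 35 mm and pulled the gate ajar. I handed the job in at 24.3 s, still gripping the handle at 50 N.

**Last checks**
- **Gate:** its edges in the wrist picture lie about 23° from the store's front line, and the tool position gives about 22°. The arm feels about 5 N from the spring and the bolt's weight.
- **Stack:** the separator measured within about 1 mm and 0.5° of `box_low`. `box_top` was square to within 1°, with a fitted sideways offset of about 2.5 mm, part of which is its latch showing in the fit.
- **Bystanders:** the tin was detected in its original place at the end. The final look did not find the black-capped can; no move went near it.

**What disagreed or went wrong**
- **Wrong turn:** on the way to the handle I turned the wrist the wrong way. Joint 7 reached -2.572 against its stated limit of -2.57 (joint 3 was at 1.551 of 1.56) before I turned back. That reading is marginally past the limit as printed and may count against the attempt.
- **Grip width:** the fingers read 19.5 mm on a 16 mm post. The grip showed no sign of slipping while I drew the bolt and opened the gate.

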